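Flip open the lens case

ROBOT

A 7-joint arm with a two-finger parallel gripper is mounted at the origin on the work surface. World frame = base frame: x ahead of the robot, y to its left, z up, the work surface at z = 0. Lengths are in m, angles in rad, forces in N, time in s.
With the tool pointing down it reaches from about 0.4 to 0.85 m from the base axis. Payload 4.5 kg.
Tool frame: the origin (TCP) lies at the very end of the fingers, on their centre line; the grasp point (between the pads) lies 19 mm behind it (r.grip_depth is the distance from the TCP to the grasp point, in m); z points along the fingers, x is the direction in which the jaws open and shut, and the axes are right-handed (so a half turn about z gives the same grasp; the last joint's range is limited). The gripper opens to 88 mm and grips with 3 to 60 N. Pads are 18 mm wide; open, the fingers measure 123 mm over their backs; the gripper's body (75 mm by 187 mm) begins 45 mm behind the grasp point.
Start: joints at [-1.268, 0.689, -0.195, 1.565, 0.157, 0.902, -0.215], TCP at [0.166, 0.603, 0.239] pointing down, gripper open.
Joint ranges: [-3.01, 3.01], [-0.46, 2.08], [-1.47, 1.51], [0.13, 2.56], [-1, 4.14], [0.04, 2.09], [-2.66, 2.66]. Speed limits (rad/s): [2.57, 2.57, 3.14, 3.14, 3.14, 3.14, 3.14].

INTERFACE

Orientations are given as a unit quaternion [x, y, z, w].
In Python, from plant import r gives the robot as it stands. The module is installed in compiled form; this text tells all that it offers.
- The arm moves only by the shell command python3 -m jog 'ROWS' [FORCE]. ROWS is JSON, a list of rows, each a list of 5 numbers: the shift along the tool's x, y, z in units of 1 m (1.0 is 1 m), then the turn about the tool's z in units of 360 degrees (1.0 is 360 degrees), then the closure, from 0 (fully open) to 1 (shut). In form: [[dx, dy, dz, yaw, fingers], ...]. A call has 1 to 20 rows; each row shifts and turns the commanded pose from where the row before left it, along the tool's axes as they then stand; what a row does not reach is not made up. A row lasts 1/10 s, in which the tool goes at most 50 mm and 8.59 degrees, less where a joint would pass 70% of its speed; a pose out of reach is approached as far as the arm can. A call with a number of a shift or a turn outside -1 to 1 is refused whole. A call with a gripper value outside its range is refused whole. The fingers move at their own pace and stop on an object; FORCE is the grip in N (left out, the last holds). Time passes only in rows, so rows that do not move let the fingers close. It gives the time, the measured TCP pose, the force and the opening at its end, in the units of the state.
- r.get_state(): the state, without advancing time (a new reading comes with each control period).
- r.snapshot(name): name is "side" or "top"; returns the picture (400x640x3 uint8, red, green, blue); there is no depth.
- r.get_calibration(name): a dict with "mtx" (3x3 intrinsics, pixels), "dist" ([k1, k2, p1, p2, k3] as OpenCV has them; the pictures are not rectified), "R" (3x3) and "t" (3): a world point X has camera coordinates R X + t. Camera axes: x right, y down, z forward; pixel columns grow to the right and rows downward; lengths in m; the calibration is good to about 2 mm. A picture is of the moment at which its call begins. get_calibration takes no time and is no camera call.
- r.finish_job(): hands the job in, once; it reports no verdict.
Trained networks look in the newest picture that a camera, given by its name, has taken for a name from the list of things; names that differ only in an ending like _2 or _b are one class to them, and where a whole thing is asked for, a point or a joint stands for the part that bears it (a point fixed in the world has none). Each returns a list of dicts, best first, with "score" (0 to 1); they miss things now and then, are a little off and sometimes report something else, mostly with a low value. They report only what shows in the picture. A call takes as long as a camera call. They do not tell look-alikes from the thing itself.
- r.cut_out(thing, camera): "pixels" (400x640 bool, what is visible of it) and "rect" ([left, top, right, bottom] in pixels, round what is visible of it).
The state is a dict: "clock": time; "q": joint angles; "qd": joint speeds; "joint_torque": joint torques, N m; "tool_pos": TCP position; "eef_rot": TCP orientation; "contact_force": force on the tool from outside, world axes, zero at the start; "moment": the same for the moment, N m; "opening": opening from 0.0 (shut) to 1.0 (fully open).
Only numpy, scipy, OpenCV 4.12 (cv2) and the standard library are available. Lean on these libraries where they do the work, as an engineer would, in place of code of your own. Each camera call takes 0.05 s, during which the arm holds its last target.

TASK

The squeeze bottle stands right behind the hinged lens case, where the lid has to fold back. Using the fingers only to push, never to grip, first slide the bottle standing upright along the vanity until all of it is past one end of the case, whichever you like; then push the lid up by its thumb lip and over past upright, so that it falls back and stays fully open by itself. Do not lift, squeeze or tip the bottle, and leave everything else where it stands.

Things in the scene. Friction and masses are not known exactly. Their poses are not given: they have to be found in the camera images.
- lens_case: Grey plastic lens case, hollow hinged box fixed to the vanity, 100 mm deep (its x) by 150 mm wide (its y), 46 mm high with the lid shut. Origin: centre of the underside. Its +x points to the hinged back edge, -x to the front with the thumb lip, which looks to the robot's right or right and towards it (case yaw 0.9 to 1.6 rad). Its +y points to the end nearer the robot; z up.
- lens_lid (a joint): Angle of the case lid, rad. Starts at 0, shut (level), grows as the front edge rises; 1.57 upright; stop at 2.5, fully open, leaning back behind the case. No spring or catch, light damping: let go below about 1.57 it falls shut, beyond that it falls back to the stop and stays. The lid weighs about 110 g; lifting it at the lip takes about 0.6 N.
- lens_hinge (a point): Middle of the hinge axis, on the case: 52.5 mm behind the case centre (case +x), 42.5 mm above the vanity. The axis is parallel to the case's y. The lid is a flat plate 5 mm thick, 152 mm wide, reaching 103 mm from the axis; open, it reaches 83 mm behind the axis (100 mm with its lip) and stands 75 mm above it.
- lens_lip (a point): On the lid, turning with it: the middle of the lower front edge of the thumb lip, a flat tab 60 mm wide (y), 4 mm thick, level with the lid, standing out 22 mm beyond the lid and the case's front wall; below it is free space down to the vanity, and 110 mm of free vanity in front. Lid shut: 72.5 mm in front of the case centre, 41.5 mm above the vanity, 125 mm from the hinge axis.
- squeeze_bottle: Closed round squeeze bottle of milky white plastic, loose, upright, 44 mm diameter up to 60 mm, narrowing to a 23 mm cap, 94 mm high, 70 to 140 g. Origin: centre of the underside; z up. It starts close behind the case (axis 87 to 100 mm behind the case centre, within 45 mm of it sideways); beyond both ends of the case the vanity there is free to 160 mm from the case centre.
- lens_tray: Mint plastic lens tray with two wells, 62 x 112 x 12 mm, loose bystander. Origin: centre of the underside. Not to be moved.
- trinket_bowl: Round white ceramic bowl, 88 mm across, 38 mm high, loose bystander. Origin: centre of the underside. Not to be moved.
- clip_holder: Stainless steel spring clip holder, base 44 x 66 mm, 49 mm high with two pairs of spring leaves, loose bystander. Origin: centre of the underside. Not to be moved.
- compact: Closed round compact, black, 68 mm across, 14 mm high, loose bystander. Origin: centre of the underside. Not to be moved.
- nail_brush: Wooden nail brush, 40 x 86 x 30 mm, loose bystander. Origin: centre of the underside. Not to be moved.
- soap_pump: White ceramic soap pump, 70 mm diameter, 168 mm high, at the robot's far left, loose bystander. Origin: centre of the underside. Not to be moved.
- tumbler: Glass tumbler with two toothbrushes, 72 mm across, 180 mm high in all, at the far left, loose bystander. Origin: centre of the underside. Not to be moved.
There are look-alikes about, which are no part of the job. Of the things shaped like the lens_case, the grey one is meant.

How it is judged:
By the outcome, as a careful person would: the job done as asked, in the order asked, and still so for the second after the job is handed in, with the robot touching nothing.
It also fails if it takes over 64 s, if anything falls off the work surface, if the arm or the gripper's body presses on something with over 40 N, if the wrist force passes 120 N, or if a joint passes its speed limit or range.

## Working session

There is one attempt and no reset: what is moved stays moved. The work goes in short steps, Python scripts to look and compute and a shell command to move; the robot and the scene stay as the last step left them, time stands still between calls to the robot, and variables do not carry over. Pictures are saved under pics/ and viewed, and the job is handed in when it is done.

```bash
mkdir -p pics; python3 - <<'E'
from plant import r
import cv2
for n in("side","top"):
    im=r.snapshot(n); cv2.imwrite(f"pics/{n}0.png",im[:,:,::-1])
    c=r.get_calibration(n); print(n,c)
s=r.get_state();print(s["clock"],s["tool_pos"],s["eef_rot"],s["opening"],s["contact_force"])
E
```

```text
side {'mtx': array([[408.016754  ,   0.        , 323.6788641 ],
       [  0.        , 408.016754  , 203.17371612],
       [  0.        ,   0.        ,   1.        ]]), 'dist': array([0.014889, 0.      , 0.      , 0.      , 0.      ]), 'R': array([[ 0.94403741, -0.32928133, -0.01916179],
       [-0.20823932, -0.54994677, -0.80882318],
       [ 0.25579241,  0.76754958, -0.58773964]]), 't': array([-0.48111405,  0.22926046,  0.90840863])}
top {'mtx': array([[427.33116539,   0.        , 320.15439391],
       [  0.        , 427.33116539, 203.18342477],
       [  0.        ,   0.        ,   1.        ]]), 'dist': array([0.00908985, 0.        , 0.        , 0.        , 0.        ]), 'R': array([[ 0.02809292, -0.99948178, -0.01571495],
       [-0.9877618 , -0.02534376, -0.15389713],
       [ 0.15341911,  0.01984605, -0.9879619 ]]), 't': array([0.10957747, 0.55154763, 1.03220916])}
0.1 [0.16582496 0.60199894 0.23797883] [ 7.95434756e-01  6.06038645e-01 -6.44805043e-04  5.42027336e-04] 0.997538093208375 [-0.35000968  0.30724649  0.22660524]
```

View pics/side0.png

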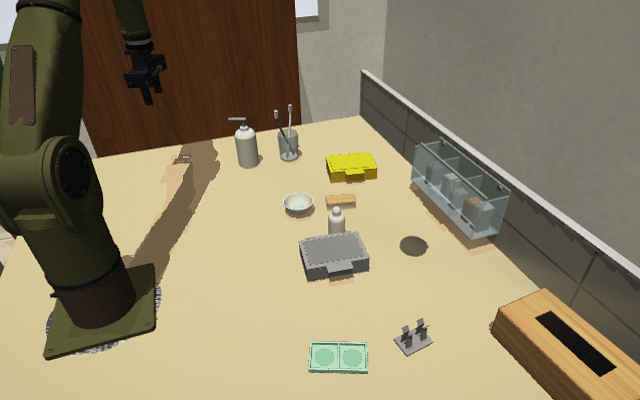

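View pics/top0.png

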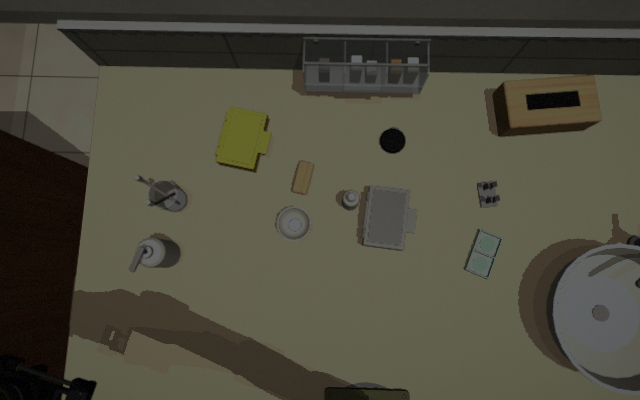

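The pictures show two things shaped like the case: yellow at top (243,138) / side (351,165), and grey at top (388,218) / side (334,255). The grey one fits the description, with the white bottle right behind it at top (351,199) and its lip at (411,220). I'll confirm this in a crop and measure.

```bash
cat > h.py <<'E'
from plant import r
import cv2,numpy as np
def ray(cam,uv,z):
    c=r.get_calibration(cam); p=cv2.undistortPoints(np.array(uv,float).reshape(-1,1,2),c["mtx"],c["dist"]).reshape(-1,2)
    d=np.c_[p,np.ones(len(p))]@c["R"]; o=-c["R"].T@c["t"]
    return o+d*((z-o[2])/d[:,2])[:,None]
def proj(cam,X):
    c=r.get_calibration(cam); rv=cv2.Rodrigues(c["R"])[0]
    return cv2.projectPoints(np.array(X,float).reshape(-1,1,3),rv,c["t"],c["mtx"],c["dist"])[0].reshape(-1,2)
def snap(cam): return r.snapshot(cam)[:,:,::-1].copy()
E
python3 - <<'E'
from h import *
for cam in("top","side"):
    im=snap(cam)
    for t in("lens_case","lens_lip","squeeze_bottle","trinket_bowl","nail_brush","compact"):
        for d in r.cut_out(t,cam)[:3]:
            v,u=np.nonzero(d["pixels"]); print(cam,t,round(d["score"],2),[int(a) for a in d["rect"]],len(u),u.mean().round(1),v.mean().round(1))
            if t=="lens_case" : 
                cnt=max(cv2.findContours(d["pixels"].astype(np.uint8),0,2)[0],key=cv2.contourArea); print("  rect",cv2.minAreaRect(cnt))
    c=im[150:270,270:450] if cam=="top" else im[180:300,260:440]
    cv2.imwrite(f"pics/crop_{cam}.png",cv2.resize(c,None,fx=4.4,fy=4.4,interpolation=cv2.INTER_CUBIC))
E
```

```text
top lens_case 0.91 [364, 186, 416, 244] 2684 387.2 217.8
  rect ((388.927978515625, 218.2904052734375), (50.81694793701172, 60.86138916015625), 7.594643592834473)
top lens_case 0.87 [218, 107, 269, 170] 2651 243.3 139.5
  rect ((244.32681274414062, 139.64146423339844), (50.21714401245117, 59.366580963134766), 12.094757080078125)
top lens_lip 0.96 [213, 107, 270, 171] 2431 243.1 138.6
top lens_lip 0.62 [360, 186, 415, 245] 2721 387.9 217.8
top squeeze_bottle 0.55 [339, 190, 359, 210] 305 349.9 200.0
top trinket_bowl 0.7 [276, 205, 310, 244] 953 293.9 223.5
top nail_brush 0.83 [290, 162, 309, 194] 496 302.6 177.4
top compact 0.58 [378, 127, 408, 153] 491 392.7 140.4
top compact 0.43 [126, 234, 179, 274] 1225 155.2 253.8
top compact 0.29 [135, 175, 189, 215] 1100 164.5 195.2
side lens_case 0.94 [298, 231, 368, 281] 2705 333.0 255.5
  rect ((334.270263671875, 255.1216278076172), (43.40133285522461, 67.89678192138672), 80.53767395019531)
side lens_case 0.66 [325, 151, 377, 184] 1330 351.1 167.5
  rect ((351.20001220703125, 167.40000915527344), (28.40155601501465, 50.15947723388672), 85.2363510131836)
side lens_lip 0.67 [298, 230, 368, 272] 2144 333.3 251.3
side lens_lip 0.59 [324, 155, 377, 173] 834 351.1 162.9
side squeeze_bottle 0.63 [328, 208, 344, 231] 338 335.6 220.9
side trinket_bowl 0.97 [281, 190, 309, 215] 528 298.0 202.9
side trinket_bowl 0.3 [273, 105, 302, 159] 692 287.0 140.7
side nail_brush 0.6 [323, 194, 354, 211] 390 340.1 201.6
side compact 0.73 [401, 238, 425, 258] 417 412.8 245.6
side compact 0.44 [229, 120, 261, 168] 880 245.7 145.6
```

View pics/crop_top.png

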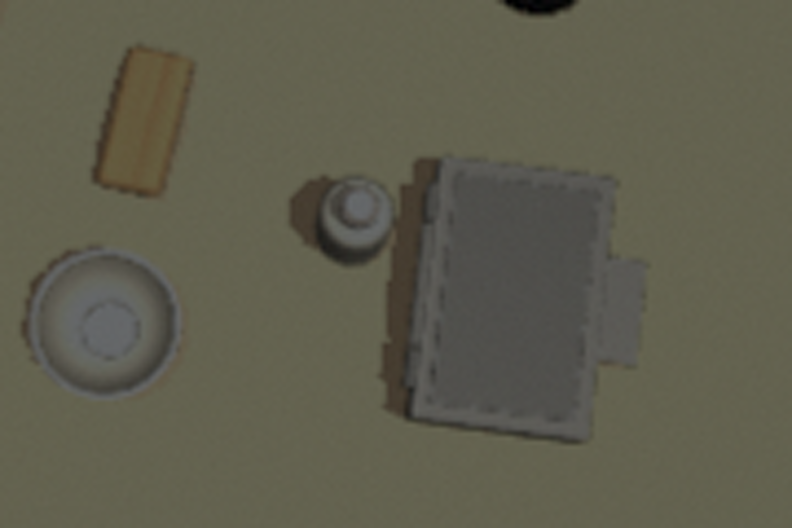

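View pics/crop_side.png

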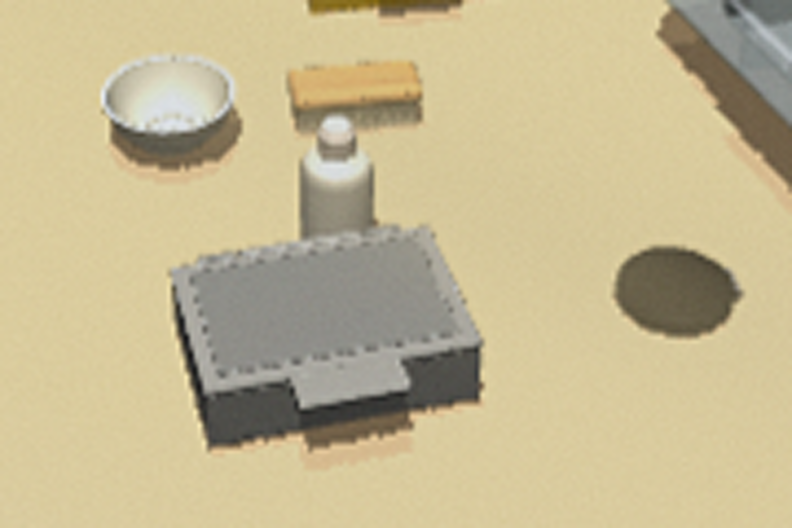

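The crops confirm it: the grey closed case has its lip to the right, and the bottle stands behind its far half. The bottle is nearer the far end (case -y). I'll fit the poses next.

```bash
python3 - <<'E'
from h import *
from scipy.optimize import least_squares
T=np.array([[443,158],[615,180],[588,438],[412,415],[647,262],[635,365]])/4.4+[270,150]
S=np.array([[430,230],[480,343],[210,388],[175,268],[410,388],[305,405]])/4.4+[260,180]
M=np.array([[.0525,-.076,.046],[-.0505,-.076,.046],[-.0505,.076,.046],[.0525,.076,.046],[-.0725,-.03,.0455],[-.0725,.03,.0455]])
def W(p,M=M):
    c,s=np.cos(p[2]),np.sin(p[2]); return np.c_[M[:,0]*c-M[:,1]*s+p[0],M[:,0]*s+M[:,1]*c+p[1],M[:,2]]
f=lambda p:np.r_[proj("top",W(p))-T,proj("side",W(p))-S].ravel()
p0=[*ray("top",[[387,218]],.046)[0][:2],1.5]
o=least_squares(f,p0,loss="soft_l1");print("case",o.x,np.round(o.fun.reshape(-1,2),1).tolist())
for cam in("top","side"): print(cam,least_squares(lambda p:(proj(cam,W(p))-(T if cam=="top" else S)).ravel(),p0).x)
# bottle: cap top centre
ct=np.array([[359,207]])/4.4+[270,150]; cs=np.array([[336,124]])/4.4+[260,180]
def g(x): return np.r_[proj("top",[x[0],x[1],.094])-ct,proj("side",[x[0],x[1],.092])-cs].ravel()
b=least_squares(g,[.6,0]);print("bottle",b.x,b.fun, ray("top",ct,.094),ray("side",cs,.092))
c=o.x;d=b.x-c[:2];R=np.array([[np.cos(c[2]),np.sin(c[2])],[-np.sin(c[2]),np.cos(c[2])]]);print("bottle in case",R@d)
for n,uv,z in(("bowl",[293.9,223.5],.02),("brush",[302.6,177.4],.03),("compact",[392.7,140.4],.014),("yellow",[243,139],.046)):
    w=ray("top",[uv],z)[0];print(n,w,R@(w[:2]-c[:2]))
E
```

```text
case [ 0.51821628 -0.04498396  1.45558855] [[-0.1, -1.7], [1.5, -1.1], [0.8, 0.4], [-0.8, -0.3], [1.0, -0.5], [1.1, -0.2], [-0.6, -2.2], [0.6, -0.4], [-2.1, 0.4], [-1.8, -1.4], [0.1, -0.6], [-1.8, 0.1]]
top [ 0.51657701 -0.0434722   1.46391035]
side [ 0.51977439 -0.04746396  1.45208147]
bottle [0.55946642 0.04734698] [ 0.42192827 -0.83312489 -0.9665553  -0.15047627] [[0.55741187 0.04832447 0.094     ]] [[0.56153102 0.04588526 0.092     ]]
bottle in case [ 0.0964607  -0.03036296]
bowl [0.49779196 0.19046988 0.02      ] [0.23154517 0.04735508]
brush [0.61652416 0.17172303 0.03      ] [ 0.22657122 -0.07274505]
compact [ 0.72555641 -0.0617772   0.014     ] [ 0.00715247 -0.20789609]
yellow [0.71032168 0.32788996 0.046     ] [ 0.39248522 -0.14796891]
```

```bash
cat > st.py <<'E'
from h import *
import sys
C=np.array([0.518,-0.045]);Y=1.456
def st():
    s=r.get_state();q=s["eef_rot"];from scipy.spatial.transform import Rotation as Ro
    R=Ro.from_quat(q).as_matrix();R2=np.array([[np.cos(Y),np.sin(Y)],[-np.sin(Y),np.cos(Y)]])
    p=s["tool_pos"];pc=R2@(p[:2]-C)
    print("t%.2f"%s["clock"],"tcp",p.round(4),"case",pc.round(4),"z%.4f"%p[2],"yaw_x-case %.3f"%(np.arctan2(R[1,0],R[0,0])-Y),"tz",R[:,2].round(3),"F",s["contact_force"].round(2),"Fcase",(R2@s["contact_force"][:2]).round(2),"op%.3f"%s["opening"],"q7 %.2f"%s["q"][6])
    if len(sys.argv)>2:
        t=np.array([float(a) for a in sys.argv[1:3]]);w=R2.T@(t-pc)
        print("tool dx,dy to target",(R[:2,:2].T@w).round(4))
st()
E
python3 -m jog '[[-0.022,0.0237,0,0,0.727],[-0.022,0.0237,0,0,0.727],[-0.022,0.0237,0,0,0.727],[-0.022,0.0237,0,0,0.727],[-0.022,0.0237,0,0,0.727],[-0.022,0.0237,0,0,0.727],[-0.022,0.0237,0,0,0.727],[-0.022,0.0237,0,0,0.727],[-0.022,0.0237,0,0,0.727],[-0.022,0.0237,0,0,0.727],[-0.022,0.0237,0,0,0.727],[-0.022,0.0237,0,0,0.727],[-0.022,0.0237,0,0,0.727],[-0.022,0.0237,0,0,0.727],[-0.022,0.0237,0,0,0.727],[-0.022,0.0237,0,0,0.727],[-0.022,0.0237,0,0,0.727],[-0.022,0.0237,0,0,0.727],[-0.022,0.0237,0,0,0.727],[-0.022,0.0237,0,0,0.727]]'; python3 -m jog '[[0,0,0,-0.0122,0.727],[0,0,0,-0.0123,0.727],[0,0,0,0,0.727],[0,0,0,0,0.727]]'; python3 st.py 0.0965 0.022
```

```text
clock: 2.8
tool_pos: [0.5069, 0.0513, 0.2389]
eef_rot: [0.796, 0.606, 0.0, 0.0]
contact_force: [-0.0, 0.2, 0.0]
opening: 0.274
clock: 3.2
tool_pos: [0.5061, 0.0526, 0.2388]
eef_rot: [0.747, 0.665, 0.0, -0.0]
contact_force: [-0.5, -0.1, -0.9]
opening: 0.269
t3.20 tcp [0.5061 0.0526 0.2388] case [0.0956 0.023 ] z0.2388 yaw_x-case -0.002 tz [ 0.  0. -1.] F [-0.52 -0.07 -0.85] Fcase [-0.12  0.51] op0.269 q7 1.00
tool dx,dy to target [0.0009 0.001 ]
```

```bash
python3 -m jog '[[0,0,0.04,0,0.727],[0,0,0.04,0,0.727],[0,0,0.04,0,0.727],[0,0,0.02,0,0.727],[0,0,0,0,0.727],[0,0,0,0,0.727]]'; python3 - <<'E'
from h import *
a=snap("side")[120:300,220:440];b=snap("top")[120:280,270:450]
cv2.imwrite("pics/a1.png",np.vstack([cv2.resize(a,(366,300),interpolation=2),cv2.resize(b,(366,300),interpolation=2)]))
E
```

```text
clock: 3.8
tool_pos: [0.5063, 0.0529, 0.0991]
eef_rot: [0.747, 0.665, 0.0, 0.0]
contact_force: [-0.5, -0.2, 0.6]
opening: 0.272
```

View pics/a1.png

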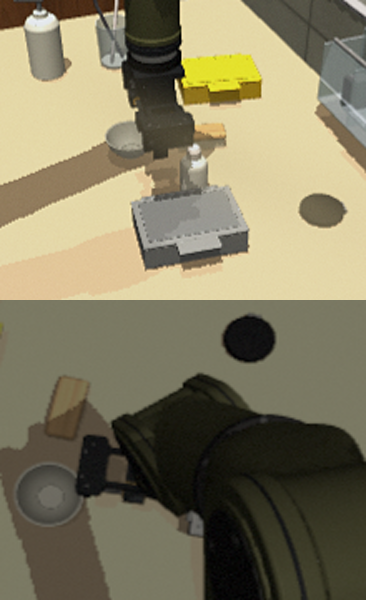

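The side view shows the gripper to the near side of the bottle (crop 193,165), with nothing touching. I'll lower it so the body stays above the 94 mm cap, then push.

```bash
python3 -m jog '[[0,0,0.03,0,0.727],[0,0,0.02,0,0.727],[0,0,0.013,0,0.727],[0,0,0,0,0.727],[0,0,0,0,0.727]]'; python3 st.py 0.0965 0.0;  python3 -m jog '[[0,0.005,0,0,0.727],[0,0.005,0,0,0.727],[0,0.005,0,0,0.727],[0,0.005,0,0,0.727],[0,0.005,0,0,0.727],[0,0.005,0,0,0.727],[0,0.005,0,0,0.727],[0,0.005,0,0,0.727]]'; python3 st.py 0.0965 -0.09; python3 - <<'E'
from h import *
a=snap("side")[120:300,220:440]
cv2.imwrite("pics/a2.png",cv2.resize(a,(733,600),interpolation=2))
E
```

```text
clock: 4.4
tool_pos: [0.5067, 0.0526, 0.0365]
eef_rot: [0.747, 0.665, 0.001, 0.0]
contact_force: [0.5, -0.7, 0.3]
opening: 0.275
t4.40 tcp [0.5067 0.0526 0.0365] case [0.0957 0.0225] z0.0365 yaw_x-case -0.000 tz [ 0.001  0.    -1.   ] F [ 0.54 -0.71  0.35] Fcase [-0.64 -0.62] op0.275 q7 0.85
tool dx,dy to target [0.0008 0.0225]
clock: 5.2
tool_pos: [0.5459, 0.0481, 0.0357]
eef_rot: [0.746, 0.665, -0.0, -0.0]
contact_force: [-1.5, 0.5, 1.0]
opening: 0.273
t5.20 tcp [0.5459 0.0481 0.0357] case [ 0.0957 -0.0171] z0.0357 yaw_x-case 0.000 tz [-0.001  0.    -1.   ] F [-1.47  0.46  1.03] Fcase [0.29 1.51] op0.273 q7 0.89
tool dx,dy to target [0.0008 0.0729]
```

View pics/a2.png

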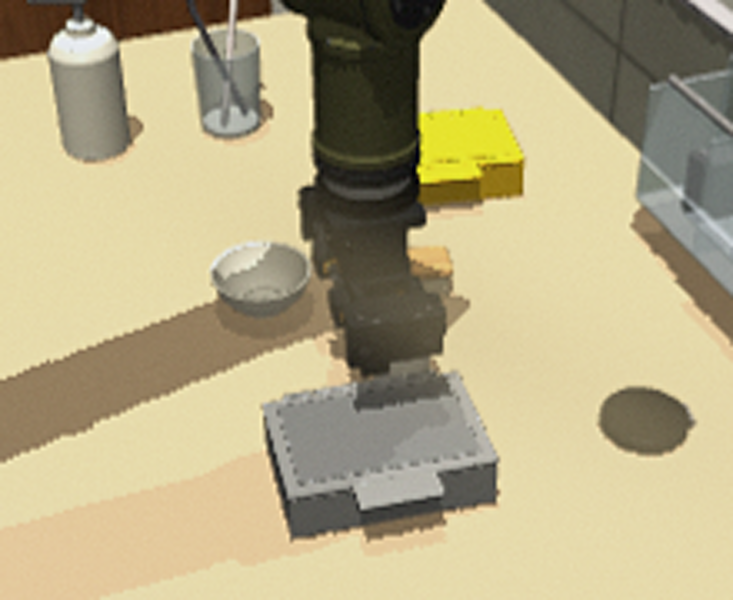

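```bash
python3 -m jog '[[0,0.005,0,0,0.727],[0,0.005,0,0,0.727],[0,0.005,0,0,0.727],[0,0.005,0,0,0.727],[0,0.005,0,0,0.727]]'; python3 -m jog '[[0,0.005,0,0,0.727],[0,0.005,0,0,0.727],[0,0.005,0,0,0.727],[0,0.005,0,0,0.727],[0,0.005,0,0,0.727],[0,0,0,0,0.727]]'; python3 st.py 0.0965 -0.09; python3 - <<'E'
from h import *
a=snap("side")[120:300,220:440]
cv2.imwrite("pics/a3.png",cv2.resize(a,(733,600),interpolation=2))
E
```

```text
clock: 5.75
tool_pos: [0.5711, 0.0449, 0.0357]
eef_rot: [0.747, 0.665, -0.0, -0.0]
contact_force: [-1.7, -0.3, 1.3]
opening: 0.271
clock: 6.35
tool_pos: [0.5966, 0.0421, 0.0357]
eef_rot: [0.747, 0.665, 0.001, 0.0]
contact_force: [-0.8, -0.3, 0.0]
opening: 0.273
t6.35 tcp [0.5966 0.0421 0.0357] case [ 0.0955 -0.0681] z0.0357 yaw_x-case -0.001 tz [ 0.001  0.    -1.   ] F [-0.77 -0.26  0.04] Fcase [-0.35  0.73] op0.273 q7 0.95
tool dx,dy to target [0.001  0.0219]
```

View pics/a3.png

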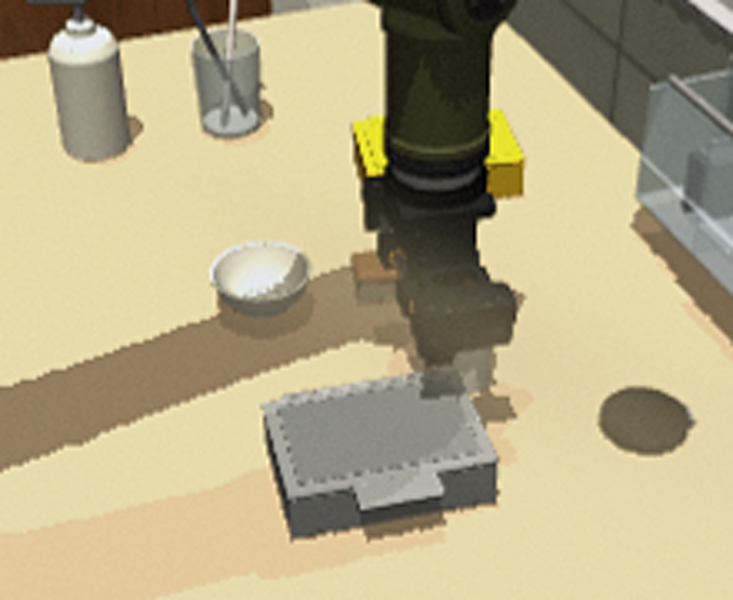

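The bottle (crop 475,365) is still upright in front of the fingers and now at the case's far end. I'll push it about 25 mm further, back off and rise.

```bash
python3 -m jog '[[0,0.005,0,0,0.727],[0,0.005,0,0,0.727],[0,0.005,0,0,0.727],[0,0.005,0,0,0.727],[0,0.004,0,0,0.727],[0,0,0,0,0.727],[0,0,0,0,0.727]]'; python3 st.py 0.0965 -0.09; python3 -m jog '[[0,-0.005,0,0,0.727],[0,-0.015,0,0,0.727],[0,-0.02,0,0,0.727],[0,-0.01,-0.03,0,0.727],[0,0,-0.045,0,0.727],[0,0,-0.045,0,0.727],[0,-0.03,-0.045,0,1],[0,-0.04,0,0,1],[0,-0.04,0,0,1],[0,0,0,0,1]]';python3 st.py -0.11 0;python3 - <<'E'
from h import *
a=snap("side")[120:300,220:440]
cv2.imwrite("pics/a4.png",cv2.resize(a,(733,600),interpolation=2))
E
```

```text
clock: 7.1
tool_pos: [0.6196, 0.0394, 0.0356]
eef_rot: [0.747, 0.665, 0.0, 0.0]
contact_force: [-0.4, 1.2, -0.3]
opening: 0.277
t7.10 tcp [0.6196 0.0394 0.0356] case [ 0.0955 -0.0913] z0.0356 yaw_x-case -0.000 tz [ 0.  0. -1.] F [-0.4   1.25 -0.29] Fcase [1.19 0.54] op0.277 q7 0.97
tool dx,dy to target [ 0.001  -0.0013]
clock: 8.1
tool_pos: [0.4554, 0.0571, 0.1974]
eef_rot: [0.745, 0.667, -0.004, -0.001]
contact_force: [0.8, 0.3, -0.6]
opening: 0.004
t8.10 tcp [0.4554 0.0571 0.1974] case [0.0942 0.0739] z0.1974 yaw_x-case 0.003 tz [-0.007 -0.003 -1.   ] F [ 0.85  0.26 -0.63] Fcase [ 0.36 -0.81] op0.004 q7 0.90
tool dx,dy to target [-0.2045  0.0732]
```

View pics/a4.png

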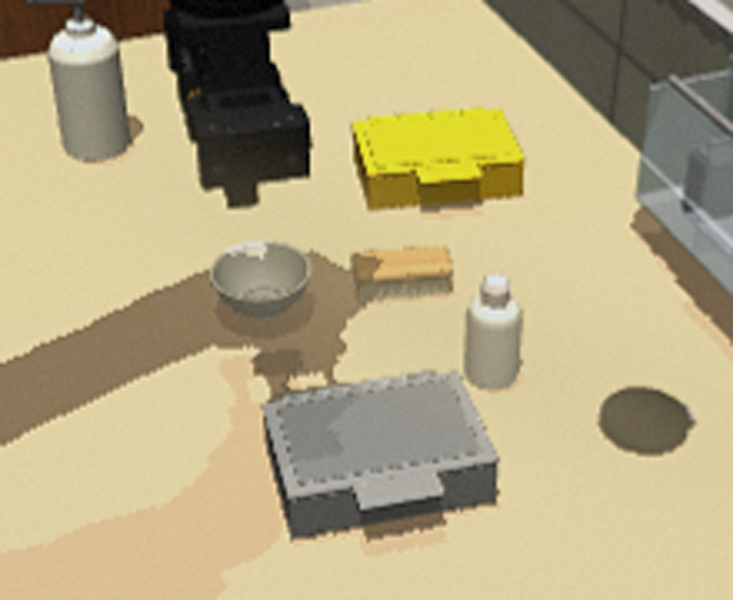

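Bottle upright at crop (494,335). I'll measure it from the cap and base.

```bash
python3 - <<'E'
from h import *
C=np.array([0.518,-0.045]);Y=1.456;R2=np.array([[np.cos(Y),np.sin(Y)],[-np.sin(Y),np.cos(Y)]])
k=3.333
cap=np.array([[495,284]])/k+[220,120]; 
w=ray("side",cap,.092)[0]; print("cap",w,R2@(w[:2]-C))
# base bottom-most point: near rim toward camera
low=np.array([[492,387]])/k+[220,120]; w=ray("side",low,0)[0]
o=-r.get_calibration("side")["R"].T@r.get_calibration("side")["t"]; d=w[:2]-o[:2];d/=np.linalg.norm(d); b=w[:2]+.022*d
print("base",b,R2@(b-C))
E
```

```text
cap [0.64267299 0.02878323 0.092     ] [ 0.08757818 -0.11540096]
base [0.64856469 0.03562687] [ 0.09505164 -0.12046997]
```

```bash
python3 -m jog '[[-0.026,0.009,0,0.0227,1],[0,0,0,0,1]]' >/dev/null; python3 st.py -0.115 0
```

```text
t8.35 tcp [0.4701 0.0274 0.1973] case [0.0665 0.0558] z0.1973 yaw_x-case -0.150 tz [ 0.002 -0.002 -1.   ] F [ 0.18 -0.72  0.19] Fcase [-0.69 -0.26] op0.004 q7 0.86
tool dx,dy to target [-0.1711  0.0823]
```

```bash
python3 -m jog '[[-0.0245,0.0118,0,0,1],[-0.0245,0.0118,0,0,1],[-0.0245,0.0118,0,0,1],[-0.0245,0.0118,0,0,1],[-0.0245,0.0118,0,0,1],[-0.0245,0.0118,0,0,1],[-0.0245,0.0118,0,0,1],[0,0,0,0.0227,1],[0,0,0,0.0227,1],[0,0,0,0.0227,1],[0,0,0,0.0227,1],[0,0,0,0.0227,1],[0,0,0,0.0227,1],[0,0,0,0.0227,1],[0,0,0,0.0227,1],[0,0,0,0.0227,1],[0,0,0,0.0227,1],[0,0,0,0,1]]' >/dev/null; python3 st.py -0.115 0
```

```text
t10.15 tcp [ 0.5058 -0.1559  0.1971] case [-0.1115 -0.0005] z0.1971 yaw_x-case -1.568 tz [ 0.001 -0.    -1.   ] F [ 0.48 -1.02 -0.  ] Fcase [-0.95 -0.59] op0.003 q7 0.21
tool dx,dy to target [-0.0005  0.0035]
```

```bash
python3 -m jog '[[0,0.0035,0.04,0,1],[0,0,0.04,0,1],[0,0,0.04,0,1],[0,0,0.03,0,1],[0,0,0.022,0,1],[0,0,0,0,1],[0,0,0,0,1]]' >/dev/null; python3 st.py -0.0825 0; python3 - <<'E'
from h import *
a=snap("side")[120:300,220:440]
cv2.imwrite("pics/a5.png",cv2.resize(a,(733,600),interpolation=2))
E
```

```text
t10.85 tcp [ 0.5048 -0.1596  0.0253] case [-1.153e-01 -1.000e-04] z0.0253 yaw_x-case -1.567 tz [ 0.     0.001 -1.   ] F [ 0.71  0.05 -0.03] Fcase [ 0.13 -0.7 ] op0.001 q7 0.24
tool dx,dy to target [ 0.0001 -0.0328]
```

View pics/a5.png

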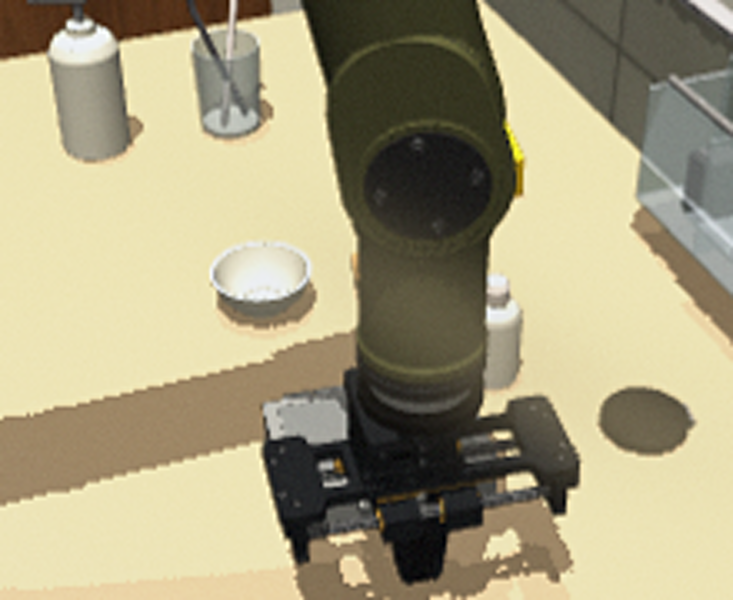

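```bash
python3 -m jog '[[0,-0.01,0,0,1],[0,-0.01,0,0,1],[0,-0.006,0,0,1],[0,0,0,0,1]]' >/dev/null; python3 st.py -0.0825 0
for i in 1 2; do python3 -m jog '[[0,-0.002,0,0,1],[0,0,0,0,1]]' >/dev/null; python3 st.py; done
python3 -m jog '[[0,-0.002,0,0,1],[0,0,0,0,1]]' >/dev/null; python3 st.py
```

```text
t11.30 tcp [ 0.5079 -0.1317  0.0257] case [-0.0873  0.0001] z0.0257 yaw_x-case -1.566 tz [ 0.001  0.001 -1.   ] F [ 0.08 -0.64 -0.06] Fcase [-0.63 -0.15] op0.006 q7 0.21
tool dx,dy to target [ 0.0001 -0.0048]
t11.50 tcp [ 0.5076 -0.1319  0.0254] case [-0.0875  0.0004] z0.0254 yaw_x-case -1.569 tz [ 0. -0. -1.] F [ 0.39  0.02 -0.66] Fcase [ 0.07 -0.39] op0.003 q7 0.21
t11.70 tcp [ 0.5078 -0.1298  0.0252] case [-0.0855  0.0005] z0.0252 yaw_x-case -1.569 tz [-0.  0. -1.] F [ 0.71 -0.06 -0.88] Fcase [ 0.03 -0.71] op0.004 q7 0.20
t11.90 tcp [ 0.508  -0.1276  0.0253] case [-0.0832  0.0004] z0.0253 yaw_x-case -1.569 tz [-0.  0. -1.] F [ 0.66 -0.58 -0.09] Fcase [-0.5  -0.72] op0.009 q7 0.20
```

```bash
for i in 1 2 3; do python3 -m jog '[[0,-0.001,0,0,1],[0,0,0,0,1]]' >/dev/null; python3 st.py; done
```

```text
t12.10 tcp [ 0.5082 -0.1268  0.0253] case [-0.0823  0.0004] z0.0253 yaw_x-case -1.569 tz [-0.  0. -1.] F [-0.77 -0.58 -0.57] Fcase [-0.67  0.7 ] op0.005 q7 0.20
t12.30 tcp [ 0.5083 -0.1257  0.0253] case [-0.0813  0.0004] z0.0253 yaw_x-case -1.569 tz [ 0.  0. -1.] F [ 0.25 -0.41  0.13] Fcase [-0.38 -0.3 ] op0.007 q7 0.20
t12.50 tcp [ 0.5084 -0.1247  0.0253] case [-0.0803  0.0004] z0.0253 yaw_x-case -1.569 tz [-0.  0. -1.] F [ 0.51 -0.35  0.17] Fcase [-0.29 -0.55] op0.000 q7 0.20
```

```bash
for i in 1 2 3; do python3 -m jog '[[0,-0.001,0,0,1],[0,0,0,0,1]]' >/dev/null; python3 st.py; done
```

```text
t12.70 tcp [ 0.5084 -0.1244  0.0253] case [-0.08    0.0004] z0.0253 yaw_x-case -1.569 tz [-0.    -0.001 -1.   ] F [-0.04 -2.45 -0.5 ] Fcase [-2.44 -0.25] op0.003 q7 0.20
t12.90 tcp [ 0.5085 -0.1243  0.0254] case [-0.0799  0.0004] z0.0254 yaw_x-case -1.570 tz [ 0.    -0.002 -1.   ] F [-1.23 -4.9  -0.32] Fcase [-5.01  0.66] op0.006 q7 0.20
t13.10 tcp [ 0.5084 -0.1243  0.0254] case [-0.0798  0.0004] z0.0254 yaw_x-case -1.571 tz [ 0.    -0.003 -1.   ] F [-1.04 -6.48 -0.9 ] Fcase [-6.56  0.29] op0.006 q7 0.19
```

```bash
python3 -m jog '[[0,0,-0.004,0,1],[0,0,-0.004,0,1],[0,0,0,0,1]]' >/dev/null; python3 st.py; python3 -m jog '[[0,-0.0005,-0.004,0,1],[0,-0.0005,-0.004,0,1],[0,-0.0005,-0.004,0,1],[0,0,0,0,1]]' >/dev/null; python3 st.py
python3 - <<'E'
from h import *
a=snap("side")[180:320,240:440]
cv2.imwrite("pics/a6.png",cv2.resize(a,(800,560),interpolation=2))
E
```

```text
t13.40 tcp [ 0.5085 -0.1239  0.0337] case [-0.0795  0.0004] z0.0337 yaw_x-case -1.571 tz [ 0.    -0.002 -1.   ] F [-1.48 -5.8  -0.1 ] Fcase [-5.93  0.8 ] op0.011 q7 0.19
t13.80 tcp [ 0.5086 -0.1225  0.0458] case [-0.0781  0.0004] z0.0458 yaw_x-case -1.571 tz [ 0.    -0.002 -1.   ] F [-0.5  -6.35 -0.37] Fcase [-6.36 -0.23] op-0.001 q7 0.19
```

View pics/a6.png

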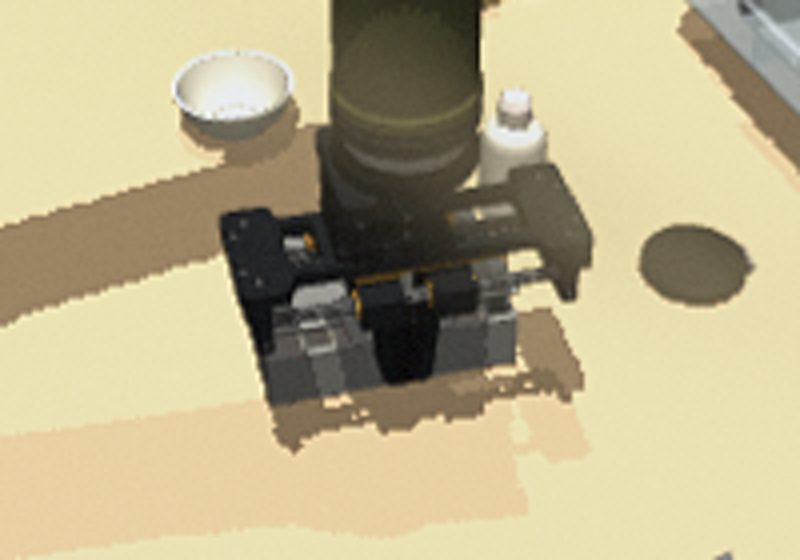

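The TCP moved in 1.7 mm over a 20 mm rise, exactly the lip's arc, so the lid is riding up on the finger. I'll continue along the arc.

```bash
python3 -m jog '[[0,-0.0011,-0.0056,0,1],[0,-0.0015,-0.0064,0,1],[0,-0.0019,-0.0062,0,1],[0,-0.0022,-0.0062,0,1],[0,0,0,0,1]]' >/dev/null; python3 st.py; python3 -m jog '[[0,-0.0025,-0.006,0,1],[0,-0.0028,-0.0059,0,1],[0,-0.0031,-0.0058,0,1],[0,0,0,0,1]]' >/dev/null; python3 st.py
python3 - <<'E'
from h import *
a=snap("side")[180:320,240:440]
cv2.imwrite("pics/a7.png",cv2.resize(a,(800,560),interpolation=2))
E
```

```text
t14.35 tcp [ 0.5094 -0.1157  0.0706] case [-0.0712  0.0005] z0.0706 yaw_x-case -1.571 tz [ 0.001 -0.002 -1.   ] F [-0.67 -7.13  0.62] Fcase [-7.16 -0.15] op0.008 q7 0.18
t14.75 tcp [ 0.5103 -0.1072  0.0884] case [-0.0626  0.0005] z0.0884 yaw_x-case -1.570 tz [ 0.001 -0.002 -1.   ] F [-2.64 -7.13  2.63] Fcase [-7.38  1.81] op0.004 q7 0.17
```

View pics/a7.png

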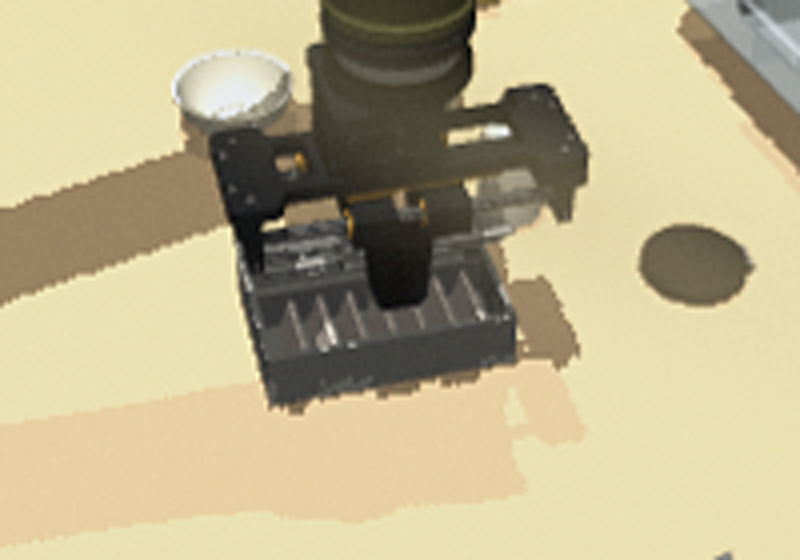

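```bash
python3 -m jog '[[0,-0.0045,-0.0074,0,1],[0,-0.005,-0.0071,0,1],[0,-0.0056,-0.0066,0,1],[0,-0.0061,-0.0063,0,1],[0,-0.0065,-0.0059,0,1],[0,0,0,0,1]]' >/dev/null; python3 st.py; python3 -m jog '[[0,-0.0068,-0.0053,0,1],[0,-0.0073,-0.0049,0,1],[0,-0.0075,-0.0044,0,1],[0,-0.0079,-0.0038,0,1],[0,0,0,0,1]]' >/dev/null; python3 st.py
python3 - <<'E'
from h import *
a=snap("side")[150:300,240:440]
cv2.imwrite("pics/a8.png",cv2.resize(a,(800,600),interpolation=2))
E
```

```text
t15.40 tcp [ 0.5143 -0.0758  0.1213] case [-0.031   0.0001] z0.1213 yaw_x-case -1.566 tz [ 0.001  0.002 -1.   ] F [ 0.31 -0.95  0.67] Fcase [-0.91 -0.42] op0.006 q7 0.12
t15.90 tcp [ 0.5175 -0.0466  0.1395] case [-0.0017  0.0003] z0.1395 yaw_x-case -1.566 tz [ 0.001  0.001 -1.   ] F [-0.17 -0.14 -0.42] Fcase [-0.16  0.16] op0.005 q7 0.08
```

View pics/a8.png

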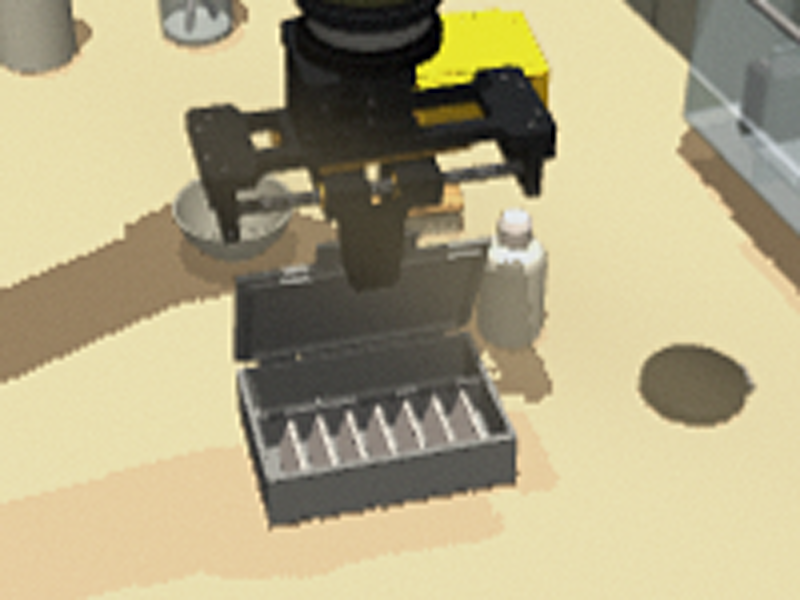

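The lid is at about 66°, and the lip edge rests on the finger (crop 360,265). Now over past upright.

```bash
python3 -m jog '[[0,-0.008,-0.0025,0,1],[0,-0.0083,-0.002,0,1],[0,-0.0085,-0.001,0,1],[0,-0.0086,0,0,1],[0,-0.0086,0,0,1],[0,0,0,0,1]]' >/dev/null; python3 st.py; python3 -m jog '[[0,-0.008,0,0,1],[0,-0.008,0,0,1],[0,-0.008,0,0,1],[0,-0.008,0,0,1],[0,0,0,0,1]]' >/dev/null; python3 st.py
python3 - <<'E'
from h import *
a=snap("side")[150:300,240:440]
cv2.imwrite("pics/a9.png",cv2.resize(a,(800,600),interpolation=2))
E
```

```text
t16.55 tcp [ 0.5219 -0.0048  0.1444] case [0.0404 0.0007] z0.1444 yaw_x-case -1.566 tz [-0.     0.001 -1.   ] F [-0.16 -0.42  0.54] Fcase [-0.44  0.11] op0.004 q7 0.01
t17.05 tcp [0.5256 0.0268 0.1445] case [0.0722 0.0007] z0.1445 yaw_x-case -1.567 tz [ 0.     0.001 -1.   ] F [ 0.54 -0.18 -0.54] Fcase [-0.12 -0.56] op0.005 q7 -0.04
```

View pics/a9.png

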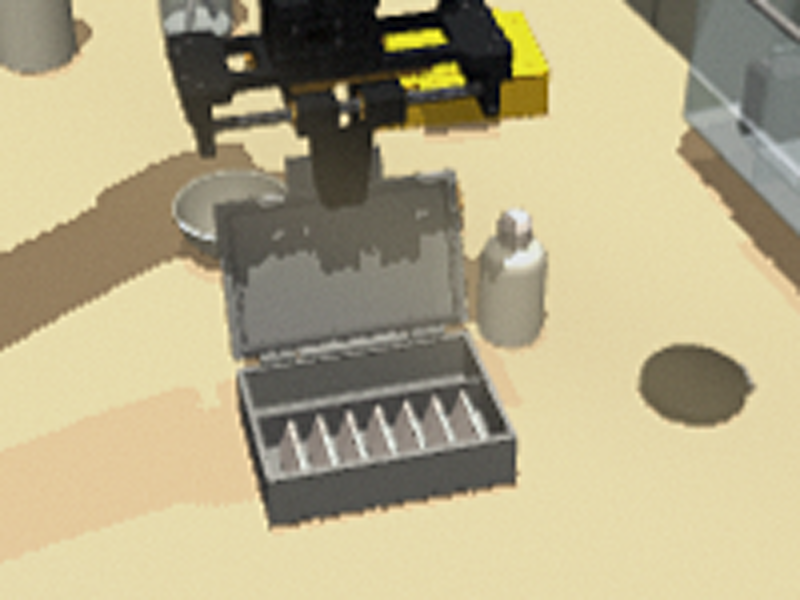

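```bash
python3 -m jog '[[0,-0.008,0,0,1],[0,-0.008,0,0,1],[0,0,0,0,1],[0,0,0,0,1],[0,0,0,0,1],[0,0.02,0,0,1],[0,0.03,-0.02,0,1],[0,0.03,-0.03,0,1],[0,0.03,-0.03,0,1],[0,0.03,-0.03,0,1],[0,0.03,0,0,1],[0,0,0,0,1],[0,0,0,0,1],[0,0,0,0,1],[0,0,0,0,1]]' >/dev/null; python3 st.py
python3 - <<'E'
from h import *
a=snap("side")[100:300,220:440];b=snap("top")
cv2.imwrite("pics/b1.png",cv2.resize(a,(660,600),interpolation=2));cv2.imwrite("pics/b1t.png",b)
E
```

```text
t18.60 tcp [ 0.508  -0.1266  0.2541] case [-0.0822  0.0006] z0.2541 yaw_x-case -1.567 tz [-0.001  0.001 -1.   ] F [0.31 0.85 0.02] Fcase [ 0.88 -0.21] op0.003 q7 0.18
```

View pics/b1.png

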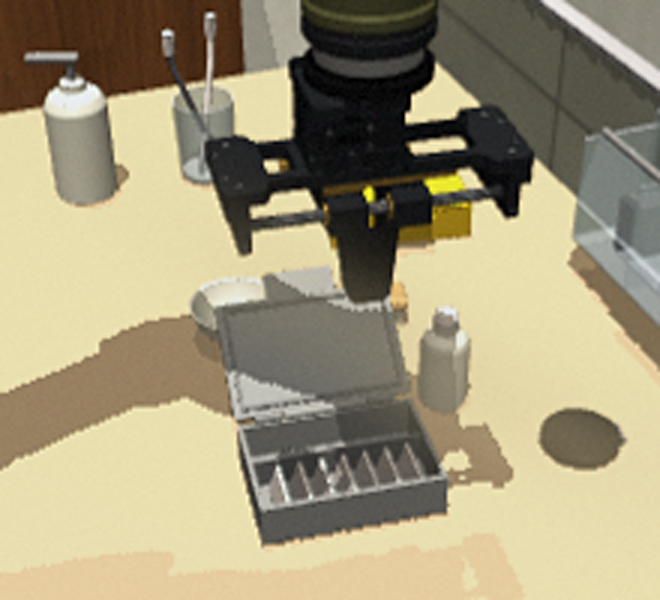

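View pics/b1t.png

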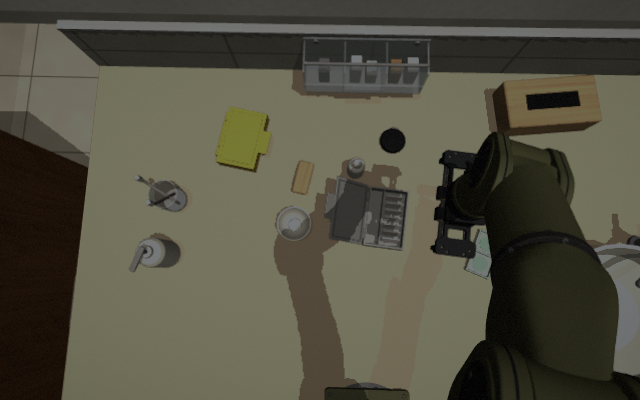

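The lid has fallen back and is open (top 350,210). The bottle is upright beyond the far end (top 357,168), and the tool is clear. I'll check the lid angle and that the bystanders haven't moved.

```bash
python3 -m jog '[[0,0,0,0,1],[0,0,0,0,1],[0,0,0,0,1],[0,0,0,0,1],[0,0,0,0,1]]' >/dev/null; python3 - <<'E'
from h import *
im=snap("top");im2=snap("side")
C=np.array([0.5183,-0.0437]);Y=1.456;R2=np.array([[np.cos(Y),np.sin(Y)],[-np.sin(Y),np.cos(Y)]])
th=2.5;P=[]
for rr,y in((.103,-.076),(.103,.076),(.125,.03),(.125,-.03)):
    P.append([*(R2.T@np.array([.0525-rr*np.cos(th),y])+C),.0425+rr*np.sin(th)])
for cam,i,(a,b,c,d) in(("top",im,(130,260,280,430)),("side",im2,(150,300,260,420))):
    s=4;z=cv2.resize(i[a:b,c:d],None,fx=s,fy=s,interpolation=2)
    for p in proj(cam,P): cv2.circle(z,tuple(int(v) for v in (p-[c,a])*s),5,(0,0,255),1)
    cv2.imwrite(f"pics/c_{cam}.png",z)
w=ray("top",[[357.5,163]],.094)[0];print("bottle cap in case",R2@(w[:2]-C))
for cam,ref,cur in(("top","top0",im),("side","side0",im2)):
  old=cv2.imread(f"pics/{ref}.png")
  D={"top":dict(bowl=(276,205,310,244),brush=(290,162,311,196),compact=(376,125,410,155),yellow=(213,105,272,172),pump=(126,234,180,274),tumbler=(135,172,190,216),clip=(474,178,502,210)),
     "side":dict(tray=(305,338,372,376),clip=(392,317,436,356),compact=(398,234,430,258),pump=(228,115,261,169),tumbler=(272,103,302,162))}[cam]
  for n,(a,b,c,d) in D.items():
    t=old[b:d,a:c];s=cur[b-6:d+6,a-6:c+6];m=cv2.matchTemplate(s,t,cv2.TM_CCOEFF_NORMED);_,v,_,l=cv2.minMaxLoc(m);print(cam,n,round(v,3),(l[0]-6,l[1]-6))
E
```

```text
bottle cap in case [ 0.09271372 -0.11350229]
top bowl 0.587 (0, 0)
top brush 0.994 (0, 0)
top compact 0.998 (0, 0)
top yellow 0.997 (0, 0)
top pump 0.998 (0, 0)
top tumbler 0.998 (0, 0)
top clip 0.201 (0, -6)
side tray 0.997 (0, 0)
side clip 0.998 (0, 0)
side compact 0.999 (0, 0)
side pump 0.999 (0, 0)
side tumbler 0.837 (0, 0)
```

View pics/c_top.png

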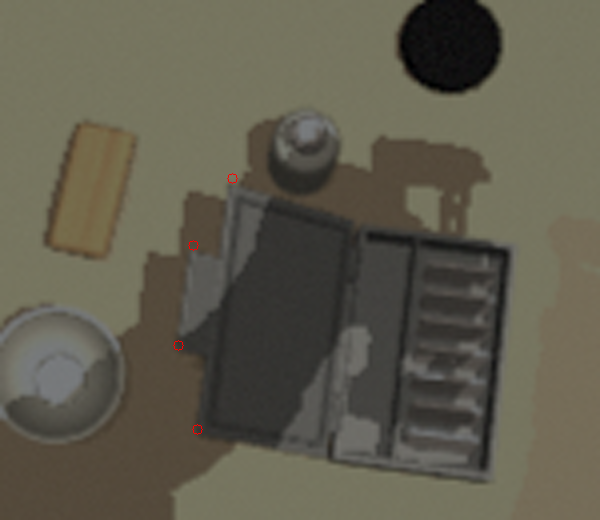

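View pics/c_side.png

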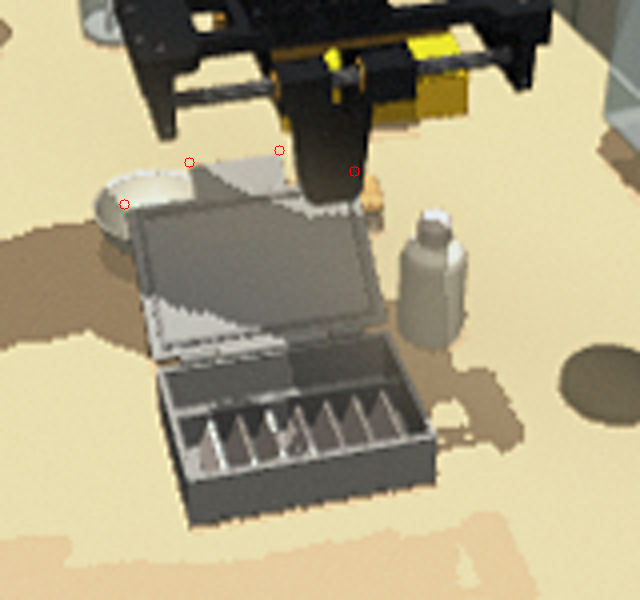

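```bash
python3 - <<'E'
from plant import r
print(r.get_state()["clock"],r.finish_job())
E
```

```text
the job is handed in; nothing more can be done
19.3 None
```

The squeeze bottle is past the far end of the grey lens case and the lid stands fully open by itself. I handed the job in at 19.3 s of the 64 s allowed.

**What I did**
- **Bottle:** I pushed it upright, with the partly open fingers as a cradle, along the back of the case until it was past the far end. I never gripped, squeezed or lifted it.
- **Lid:** The tool only points down and cannot reach under the lip. I pressed the shut fingers on the lip's front edge (about 7 N) and raised it by friction along its arc. I then pushed it past upright and it fell back. The tool is clear of everything.

**Last checks**
- **Bottle position:** It is upright. Its axis is 113 to 120 mm from the case centre along the case (the two cameras differ by a few mm), which leaves at least 15 mm between it and the lid's end.
- **Lid angle:** The lid corners matched a 2.5 rad projection to within 1–3 pixels in both pictures. One far corner was partly hidden in the side view.
- **Bystanders:** None had shifted in the before-and-after pictures.
  - **Weak matches:** the bowl (0.59, shadow and lid over it) and the tumbler in the side view (0.84, arm in the way) scored low, but at zero shift.
  - **Failed check:** the clip holder in the top view was hidden by the arm; the side view shows it unmoved.

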